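# Flip a circuit board from the sloped rest onto the inspection easel

## Task

Turn the larger circuit board over: lift it off the blue sloped rest, where it shows its component side, and set it on the ledge of the steep yellow easel, centred and leaning back on the easel's rib, so that its bare solder side now faces out and the components face the rib. Do not drop it on the worktop, and leave the small green module lying where it is.

Things in the scene. Friction and masses are not known exactly. Their poses are not given: they have to be found in the camera images.
- board: Larger circuit board, grey-green, black chips, gold pins on one long edge; 50 mm in x, 88 in y, 2 thick (chips to 4.6, pins to 10); 45 g. Origin: centre of the underside (solder side); z out of the component side. Starts on the rest, component side up, x along the rest's x, y down the slope. Its long edges overhang the 26 mm rib by 12 mm each side: pinch them with fingers straddling the rib.
- slope_rest: Fixed blue sloped rest on an aluminium base 64 x 116 mm, 11 mm high on rubber feet; rubber-faced rib 26 mm wide (x), 35 degrees to level, falling toward its own +y, where a 6 mm lip stops the board. Origin: centre of the base's underside on the worktop, z up. The board's origin starts 50 mm above it, its low edge at 25, high edge at 75 mm; the board's roll about the rest's x is -35 degrees.
- easel: Fixed yellow easel; rib 26 mm wide (x), 65 degrees to level, its top (96 mm high) leaning toward own +y; ledge at its foot, open to -y, 6 mm lip. Origin on the worktop, z up. Seated board: origin 68 mm above this origin, roll about easel x -115 degrees (z to +y and 25 down, y down the rib), low edge on the ledge 28 mm up, chips on the rib; 10 mm from solder side to lip. Base 64 x 110, 11 high.
- nano: Bystander: small green circuit module, 18 x 43 mm, 10 mm high, lying loose on the worktop, pins up. Origin: centre of its underside. Leave it alone.
Not all that is in view belongs to the job. Several things have the shape of the board; the one meant has the colours described above.

How it is judged:
At the end, for the whole second after the job is handed in: Board on the easel ledge, leaning on the rib, solder side out: origin within 15 mm across and front to back and 12 mm in height of the seated place, component side facing 10 to 40 degrees below level, x axis within 15 degrees of the easel x axis, at rest and touching the easel (x of board in the frame of easel between -0.015 and 0.015 m and y of board in the frame of easel between -0.015 and 0.015 m and z of board in the frame of easel between 0.056 and 0.08 m and angle between board's own z axis and vertical between 1.75 and 2.27 rad and angle between the x axis of board and the x axis of easel, either way round below 0.26 rad and contact force between board and easel above 0.05 N and linear speed of board below 0.02 m/s and angular speed of board below 0.2 rad/s).
It fails at once if the board is dropped on the worktop (height (world z) of board below 0.02 m).
It fails at once if the small green module is shifted more than 30 mm (distance of nano from where it was at the start of the episode above 0.03 m).
It also fails if it takes over 35 s, if anything falls off the work surface, if the arm or the gripper's body presses on something with over 40 N, if the wrist force passes 120 N, or if a joint passes its speed limit or range.

## Robot

A 6-joint arm with a two-finger parallel gripper is mounted at the origin on a cart in front of the work surface, level with it; the furniture and walls round the work are solid. World frame = base frame: x ahead of the robot, y to its left, z up, the work surface at z = 0. Lengths are in m, angles in rad, forces in N, time in s.
With the tool pointing down it reaches from about 0.4 to 0.925 m from the base axis. Payload 12.5 kg.
Tool frame: the origin (TCP) lies on the front face of the gripper's body, between the roots of the fingers; the fingertips stand 78 mm ahead of it and the grasp point (between the pads) lies 59 mm ahead of it; z points along the fingers, y is the line along which they close (so a half turn about z gives the same grasp; the last joint's range is limited). The gripper opens to 95 mm and grips with 3 to 60 N. Pads are 20 mm wide; open, the fingers measure 119 mm over their backs; the gripper's body (75 mm by 180 mm) begins 59 mm behind the grasp point.
Start: joints at [1.027, 0.491, 1.559, -0, 1.092, -0.106], TCP at [0.265, 0.566, 0.292] pointing down, gripper open.
Joint ranges: [-3.1, 3.1], [-0.84, 2.19], [0.05, 2.79], [-1.13, 4.28], [0.06, 2.93], [-2.69, 2.69]. Speed limits (rad/s): [2.22, 2.22, 2.79, 3.14, 3.14, 3.14].

## Interface

Orientations are given as a rotation vector (axis times angle).
In Python, from cell import arm gives the robot as it stands.
- The arm moves only by the shell command python3 -m inch 'ROWS' [FORCE]. ROWS is JSON, a list of rows, each an object with "dp": the shift along the tool's x, y, z normalised to -1 to 1, where 1 is 20 mm, a list of three; "angular": the turn, a rotation vector about the tool's x, y, z normalised to -1 to 1, where 1 is pi rad, a list of three; "grip": the gripper command: -1 is shut, 1 is fully open, values between are in proportion. In form: [{"dp": [x, y, z], "angular": [ax, ay, az], "grip": grip}, ...]. A call has 1 to 12 rows; each row shifts and turns the commanded pose from where the row before left it, along the tool's axes as they then stand; what a row does not reach is not made up. A row lasts 1/8 s, in which the tool goes at most 62.5 mm and 10.7 degrees, less where a joint would pass 70% of its speed; a pose out of reach is approached as far as the arm can. A call with a number of a shift or a turn outside -1 to 1 is refused whole. A call with a gripper value outside its range is refused whole. The fingers move at their own pace and stop on an object; FORCE is the grip in N (left out, the last holds). Time passes only in rows, so rows that do not move let the fingers close. It gives the time, the measured TCP pose, the force, the opening and the grip force at its end, in the units of the state.
- arm.sense(): the state, without advancing time (a new reading comes with each control period).
- arm.snapshot(name): name is "scene" or "top"; returns (picture, depth): 480x640x3 uint8, red, green, blue; 480x640 float32, m along the optical axis (not along the pixel's ray), 0 where there is no reading.
- arm.camera_params(name): a dict with "fx", "fy", "cx", "cy" (pixels), "extrinsics" (4x4, takes a point from world to camera coordinates). Camera axes: x right, y up, looking along -z (the intrinsics and any distortion apply to the point x, -y, -z); pixel columns grow to the right and rows downward; lengths in m; the calibration is good to about 2 mm. A picture is of the moment at which its call begins. camera_params takes no time and is no camera call.
- arm.hand_in(): hands the job in; it is judged then, once.
The state is a dict: "clock": time; "q": joint angles; "joint_vel": joint speeds; "tau": joint torques, N m; "eef_pos": TCP position; "tool_rot": TCP orientation; "wrist_force": force on the tool from outside, world axes, zero at the start; "moment": the same for the moment, N m; "finger_gap": finger opening in m; "finger_force": force on a finger pad.
Only numpy, scipy, OpenCV 4.12 (cv2) and the standard library are available. Lean on these libraries where they do the work, as an engineer would, in place of code of your own. Each camera call takes 0.05 s, during which the arm holds its last target. There are 200 camera calls.

## Working session

There is one attempt and no reset: what is moved stays moved. The work goes in short steps, Python scripts to look and compute and a shell command to move; the robot and the scene stay as the last step left them, time stands still between calls to the robot, and variables do not carry over. Pictures are saved under pics/ and viewed, at most 10 in all, crops included, and the job is handed in when it is done.

```bash
mkdir -p pics; ls; python3 - <<'E'
from cell import arm
import cv2,numpy as np
for n in("scene","top"):
    p,d=arm.snapshot(n); np.savez(f"{n}0.npz",p=p,d=d); cv2.imwrite(f"pics/{n}0.png",p[:,:,::-1])
    c=arm.camera_params(n); print(n,{k:np.round(v,3).tolist() for k,v in c.items()})
print(arm.sense())
E
```

```text
pics
scene {'fx': 438.817, 'fy': 438.817, 'cx': 317.726, 'cy': 241.778, 'extrinsics': [[0.785, -0.619, 0.015, -0.415], [0.317, 0.423, 0.849, -0.271], [-0.532, -0.662, 0.528, -0.527], [0.0, 0.0, 0.0, 1.0]]}
top {'fx': 583.335, 'fy': 583.335, 'cx': 314.504, 'cy': 240.419, 'extrinsics': [[-0.01, -1.0, 0.003, 0.049], [0.981, -0.009, 0.192, -0.589], [-0.191, 0.005, 0.981, -0.89], [0.0, 0.0, 0.0, 1.0]]}
{'clock': 0.1, 'q': array([ 1.02738201e+00,  4.91515314e-01,  1.55938471e+00, -1.88121001e-05,
        1.09172326e+00, -1.05574505e-01]), 'joint_vel': array([-0.00046703, -0.00175343, -0.00147732,  0.00146765, -0.00098139,
        0.00082862]), 'tau': array([ 2.68478165e-03, -6.13623333e+01, -2.58608061e+01,  6.94246986e-02,
        4.69306705e-02, -8.04336241e-05]), 'eef_pos': array([0.26488532, 0.56593828, 0.2917115 ]), 'tool_rot': array([-6.82195437e-01, -3.06630825e+00,  1.54262078e-03]), 'wrist_force': array([0.34104003, 0.58312912, 0.41588983]), 'moment': array([ 0.00557857,  0.03146709, -0.00922039]), 'finger_force': 0.0, 'finger_gap': 0.0949901509023767}
```

View pics/top0.png

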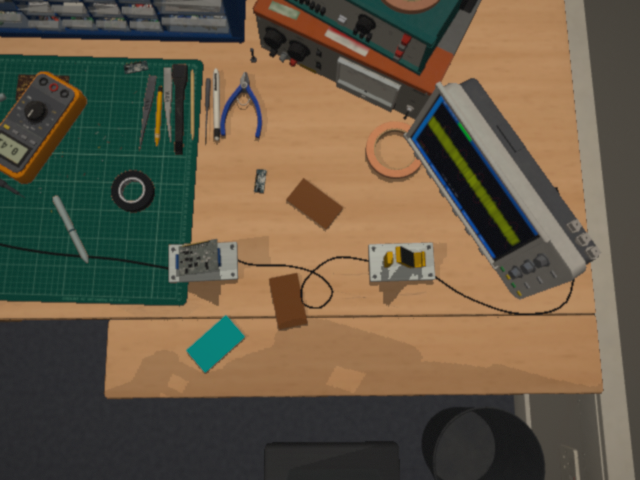

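View pics/scene0.png

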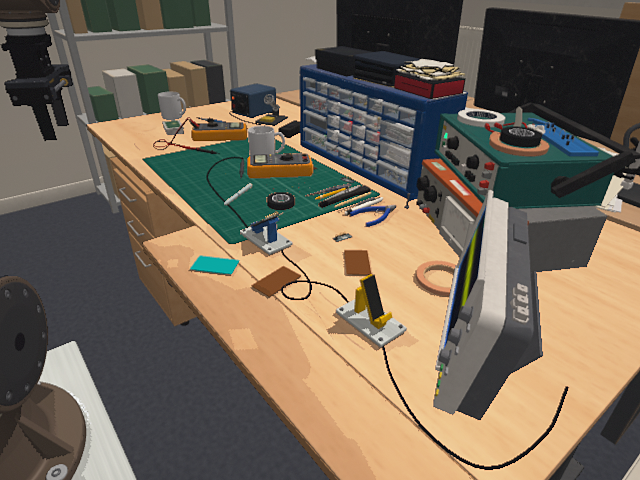

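The top view shows four things shaped like the board: grey-green with chips on the blue rest at (202,260), brown at (315,203), brown at (288,302), and cyan at (216,343). Only the one at (202,260) is grey-green with black chips and lies on the rest. The nano is at (261,181) and the easel at (402,262). I'll confirm in a crop and measure.

```bash
cat > h.py <<'E'
import numpy as np,cv2
from cell import arm
def world(n,d,uv):
    c=arm.camera_params(n);E=np.array(c["extrinsics"]);uv=np.asarray(uv)
    u,v=uv[:,0],uv[:,1];z=d[v.astype(int),u.astype(int)]
    P=np.c_[(u-c["cx"])/c["fx"]*z,-(v-c["cy"])/c["fy"]*z,-z]
    return (P-E[:3,3])@E[:3,:3]
E
python3 - <<'E'
from h import *
f=np.load("top0.npz");p,d=f["p"],f["d"]
a=cv2.resize(p[232:292,160:246],None,fx=8,fy=8,interpolation=cv2.INTER_CUBIC)[:, :688]
b=cv2.resize(p[232:292,360:446],None,fx=8,fy=8,interpolation=cv2.INTER_CUBIC)
cv2.imwrite("pics/crop0.png",cv2.resize(np.vstack([a,b])[:,:,::-1],(430,600)))
cv2.imwrite("pics/crop0.png",cv2.resize(np.hstack([a,b])[:,:,::-1],(800,279)))
for nm,(u0,u1,v0,v1) in dict(rest=(160,246,235,292),easel=(360,446,235,292)).items():
    vv,uu=np.mgrid[v0:v1,u0:u1];uv=np.c_[uu.ravel(),vv.ravel()];W=world("top",d,uv)
    z=W[:,2]
    m=(z>.006)&(z<.015); 
    r=cv2.minAreaRect((W[m,:2]*1000).astype(np.float32)); print(nm,"base",m.sum(),r,np.median(z[m]), 'px',uv[m].min(0),uv[m].max(0))
    m=z>.022; print("upper",m.sum(),W[m].min(0).round(3),W[m].max(0).round(3))
    if nm=="rest":
        m=(z>.018);X=W[m]
        for _ in range(5):
            c=X.mean(0);s=np.linalg.svd(X-c,full_matrices=False)[2][2];e=(X-c)@s;X=X[abs(e)<max(.002,np.std(e)*1.5)]
        print("plane",c,s,np.degrees(np.arccos(abs(s[2]))),len(X))
        # in-plane rect
    for u in range(u0+4,u1,6): print(u,(world("top",d,[(u,v) for v in (245,252,260,268,275)])*1000).round().astype(int)[:,[1,2]].tolist())
E
```

```text
rest base 1373 ((564.535400390625, 234.56051635742188), (93.53643798828125, 142.5653076171875), 2.1895265579223633) 0.010847134938931713 px [160 236] [244 291]
upper 1306 [0.408 0.048 0.022] [0.591 0.276 0.986]
plane [0.55906151 0.22788983 0.08190152] [-0.89109075 -0.39282668 -0.2272542 ] 76.86453133029829 606
164 [[301, 2], [300, 4], [300, 3], [298, 8], [299, 2]]
170 [[288, 14], [288, 11], [288, 10], [287, 13], [287, 11]]
176 [[279, 11], [278, 12], [273, 31], [273, 29], [276, 13]]
182 [[268, 13], [262, 36], [263, 33], [263, 30], [263, 29]]
188 [[251, 43], [252, 40], [251, 39], [251, 38], [257, 11]]
194 [[241, 47], [240, 50], [240, 49], [240, 47], [247, 10]]
200 [[229, 55], [229, 56], [229, 54], [229, 51], [237, 9]]
206 [[218, 63], [217, 68], [217, 65], [217, 62], [227, 9]]
212 [[207, 73], [207, 70], [207, 70], [206, 72], [216, 13]]
218 [[208, 8], [198, 68], [198, 63], [206, 12], [206, 10]]
224 [[197, 13], [197, 9], [197, 11], [196, 12], [196, 9]]
230 [[186, 14], [187, 8], [186, 13], [186, 10], [186, 13]]
236 [[177, 11], [176, 13], [176, 10], [176, 12], [176, 13]]
242 [[168, 1], [167
[... 411 characters left out ...]
, 10], [-59, 16]]
382 [[-71, 13], [-71, 11], [-71, 11], [-70, 12], [-70, 12]]
388 [[-82, 7], [-75, 60], [-75, 59], [-80, 11], [-80, 11]]
394 [[-92, 9], [-92, 11], [-91, 14], [-91, 9], [-90, 11]]
400 [[-102, 14], [-90, 89], [-90, 85], [-101, 7], [-100, 13]]
406 [[-113, 9], [-103, 63], [-102, 68], [-111, 8], [-110, 14]]
412 [[-123, 9], [-118, 37], [-117, 37], [-121, 10], [-121, 10]]
418 [[-133, 11], [-129, 29], [-128, 29], [-131, 9], [-131, 12]]
424 [[-142, 14], [-138, 35], [-136, 39], [-142, 10], [-141, 11]]
430 [[-154, 10], [-153, 10], [-152, 14], [-151, 12], [-151, 9]]
436 [[-166, 0], [-165, 3], [-165, -3], [-164, 0], [-164, -1]]
442 [[-176, 0], [-176, -1], [-175, 1], [-175, -2], [-173, 3]]
```

View pics/crop0.png

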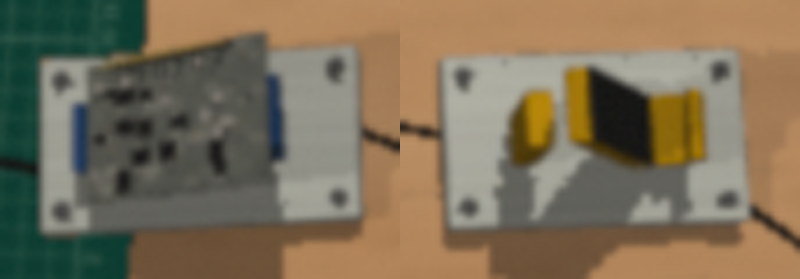

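The crop confirms it: a grey-green board with black chips and gold pins along the far edge, on the blue rest. The rest falls toward world +y, and the easel's rib top also leans toward +y. Next are the base poses and the target grasp. I'll pitch the tool 50° below level, pointing +y at the rest, so it points 130° after the 80° flip.

```bash
cat >> h.py <<'E'
from scipy.spatial.transform import Rotation as R
def ray(n,uv,z):
    c=arm.camera_params(n);E=np.array(c["extrinsics"]);o=-E[:3,:3].T@E[:3,3];out=[]
    for u,v in uv:
        r=E[:3,:3].T@np.array([(u-c["cx"])/c["fx"],-(v-c["cy"])/c["fy"],-1]);out.append((o+r*(z-o[2])/r[2])[:2])
    return np.array(out)
RC=[(168.6,244.9),(237,241.7),(237.4,279.7),(168.6,282.5)]
EC=[(368.6,244.5),(432.7,242.8),(434.8,278.7),(370.1,281.5)]
def base(C):
    P=ray("top",C,.011); d=(P[0]-P[1])+(P[3]-P[2]); return P.mean(0),np.arctan2(-d[0],d[1]),P
def pose(xy,yaw,h,pitch,back=.059):
    """tool: z in the object's y-z plane at 'pitch' deg, y along object -x/+x; grasp at height h"""
    a=np.radians(pitch);Z=np.array([0,np.cos(a),np.sin(a)]);Y=np.array([1.,0,0]);M=np.c_[np.cross(Y,Z),Y,Z]
    T=R.from_rotvec([0,0,yaw])*R.from_matrix(M);return np.r_[xy,h]-back*T.as_matrix()[:,2],T
def go(p,T):
    s=arm.sense();C=R.from_rotvec(s["tool_rot"])
    print("clock",s["clock"],"rot units",((C.inv()*T).as_rotvec()/np.pi).round(4),"deg",np.degrees((C.inv()*T).magnitude()).round(1))
    dw=p-s["eef_pos"];print("world shift",dw.round(4),"dp now-axes",(C.inv().apply(dw)/.02).round(2),"dp after-turn axes",(T.inv().apply(dw)/.02).round(2))
    print("q",s["q"].round(2),"F",s["wrist_force"].round(1),"gap",round(s["finger_gap"],4),"ff",round(s["finger_force"],1))
E
python3 - <<'E'
from h import *
for C in(RC,EC):
    b=base(C);print(b[0],np.degrees(b[1]),np.linalg.norm(np.diff(b[2],axis=0,append=b[2][:1]),axis=1))
b=base(RC)
print("pregrasp");go(*pose(b[0],b[1],.05,-50,.059+.1))
v=R.from_rotvec([0,0,0]);s=arm.sense();print(R.from_rotvec(s["tool_rot"]).as_matrix().round(3))
E
```

```text
[0.56300813 0.23211685] 2.01402283671802 [0.11619173 0.06508406 0.11540831 0.06427686]
[ 0.56046072 -0.10380631] 1.4885370998662315 [0.10931862 0.06152832 0.10913223 0.06329926]
pregrasp
clock 0.1 rot units [-0.1221  0.1992  0.3345] deg 73.4
world shift [ 0.3017 -0.436  -0.1199] dp now-axes [-22.91 -13.34   6.01] dp after-turn axes [-20.95  14.31  -9.75]
q [ 1.03  0.49  1.56 -0.    1.09 -0.11] F [0.3 0.6 0.4] gap 0.095 ff 0.0
[[-0.906  0.424 -0.001]
 [ 0.424  0.906 -0.001]
 [ 0.    -0.001 -1.   ]]
```

```bash
python3 -m inch '[{"dp":[-1,-0.58,0],"angular":[0,0,0],"grip":1},{"dp":[-1,-0.58,0],"angular":[0,0,0],"grip":1},{"dp":[-1,-0.58,0],"angular":[0,0,0],"grip":1},{"dp":[-1,-0.58,0],"angular":[0,0,0],"grip":1},{"dp":[-1,-0.58,0],"angular":[0,0,0],"grip":1},{"dp":[-1,-0.58,0],"angular":[0,0,0],"grip":1},{"dp":[-1,-0.58,0],"angular":[0,0,0],"grip":1},{"dp":[-1,-0.58,0],"angular":[0,0,0],"grip":1},{"dp":[-1,-0.58,0],"angular":[0,0,0],"grip":1},{"dp":[-1,-0.58,0],"angular":[0,0,0],"grip":1},{"dp":[-1,-0.58,0],"angular":[0,0,0],"grip":1},{"dp":[-1,-0.58,0],"angular":[0,0,0],"grip":1}]'
python3 -m inch '[{"dp":[-1,-0.58,0],"angular":[0,0,0],"grip":1},{"dp":[-1,-0.58,0],"angular":[0,0,0],"grip":1},{"dp":[-1,-0.58,0],"angular":[0,0,0],"grip":1},{"dp":[-1,-0.58,0],"angular":[0,0,0],"grip":1},{"dp":[-1,-0.58,0],"angular":[0,0,0],"grip":1},{"dp":[-1,-0.58,0],"angular":[0,0,0],"grip":1},{"dp":[-1,-0.58,0],"angular":[0,0,0],"grip":1},{"dp":[-1,-0.58,0],"angular":[0,0,0],"grip":1},{"dp":[-1,-0.58,0],"angular":[0,0,0],"grip":1},{"dp":[-1,-0.58,0],"angular":[0,0,0],"grip":1},{"dp":[-0.9,-0.58,0],"angular":[0,0,0],"grip":1}]'
python3 -c "
from h import *
b=base(RC);go(*pose(b[0],b[1],.05,-50,.159))"
```

```text
clock: 1.6
eef_pos: [0.424, 0.3364, 0.2924]
tool_rot: [0.684, 3.066, 0.0]
wrist_force: [-0.4, 0.2, 0.8]
finger_gap: 0.0949
finger_force: 0.0
clock: 2.98
eef_pos: [0.5672, 0.1286, 0.2924]
tool_rot: [0.683, 3.066, 0.0]
wrist_force: [-0.0, 0.5, -0.5]
finger_gap: 0.095
finger_force: 0.0
clock 2.975 rot units [-0.1216  0.1991  0.3344] deg 73.4
world shift [-0.0006  0.0014 -0.1205] dp now-axes [0.06 0.05 6.03] dp after-turn axes [-3.82 -0.03  4.66]
q [ 0.11  0.43  1.67  0.    1.04 -1.02] F [-0.   0.5 -0.5] gap 0.095 ff 0.0
```

```bash
python3 -m inch '[{"dp":[0,0,0],"angular":[-0.0135,0.0221,0.0372],"grip":1},{"dp":[0,0,0],"angular":[-0.0135,0.0221,0.0372],"grip":1},{"dp":[0,0,0],"angular":[-0.0135,0.0221,0.0372],"grip":1},{"dp":[0,0,0],"angular":[-0.0135,0.0221,0.0372],"grip":1},{"dp":[0,0,0],"angular":[-0.0135,0.0221,0.0372],"grip":1},{"dp":[0,0,0],"angular":[-0.0135,0.0221,0.0372],"grip":1},{"dp":[0,0,0],"angular":[-0.0135,0.0221,0.0372],"grip":1},{"dp":[0,0,0],"angular":[-0.0135,0.0221,0.0372],"grip":1},{"dp":[0,0,0],"angular":[-0.0135,0.0221,0.0372],"grip":1},{"dp":[0,0,0],"angular":[0,0,0],"grip":1}]'
python3 -c "
from h import *
b=base(RC);go(*pose(b[0],b[1],.05,-50,.159))"
```

```text
clock: 4.22
eef_pos: [0.5667, 0.1292, 0.2919]
tool_rot: [-1.783, -1.844, -0.647]
wrist_force: [-0.1, 0.0, -0.1]
finger_gap: 0.0953
finger_force: 0.0
clock 4.225 rot units [ 0.0001  0.0004 -0.0004] deg 0.1
world shift [-1.000e-04  8.000e-04 -1.201e-01] dp now-axes [-3.82  0.    4.63] dp after-turn axes [-3.83 -0.    4.63]
q [-0.11  0.47  1.75  0.76  1.18 -0.53] F [-0.1  0.  -0.1] gap 0.0953 ff 0.0
```

Orientation reached. Next I'll go down to the pregrasp pose and stop 40 mm short of the grasp to check alignment.

```bash
python3 -m inch '[{"dp":[-0.64,0,0.77],"angular":[0,0,0],"grip":1},{"dp":[-0.64,0,0.77],"angular":[0,0,0],"grip":1},{"dp":[-0.64,0,0.77],"angular":[0,0,0],"grip":1},{"dp":[-0.64,0,0.77],"angular":[0,0,0],"grip":1},{"dp":[-0.64,0,0.77],"angular":[0,0,0],"grip":1},{"dp":[-0.64,0,0.77],"angular":[0,0,0],"grip":1},{"dp":[0,0,1],"angular":[0,0,0],"grip":1},{"dp":[0,0,1],"angular":[0,0,0],"grip":1},{"dp":[0,0,1],"angular":[0,0,0],"grip":1},{"dp":[0,0,0],"angular":[0,0,0],"grip":1}]'
python3 -c "
from h import *
b=base(RC);go(*pose(b[0],b[1],.05,-50))
p,d=arm.snapshot('top')
q,e=arm.snapshot('scene')
a=cv2.resize(p[200:300,150:260],(660,600),interpolation=2)[:,:400] if 0 else cv2.resize(p[210:310,150:250],(400,400),interpolation=2)
c=cv2.resize(q[140:280,180:320],(400,400),interpolation=2)
cv2.imwrite('pics/pre.png',np.hstack([a,c])[:,:,::-1])"
```

```text
clock: 5.48
eef_pos: [0.5646, 0.1705, 0.125]
tool_rot: [-1.78, -1.844, -0.645]
wrist_force: [-0.2, 0.1, 0.4]
finger_gap: 0.0948
finger_force: 0.0
clock 5.475 rot units [-0.0008  0.0002 -0.0002] deg 0.2
world shift [-0.0003  0.0237 -0.0298] dp now-axes [-0.05  0.03  1.9 ] dp after-turn axes [-0.05  0.03  1.9 ]
q [-0.04  0.71  1.86  0.95  0.9  -0.81] F [-0.2  0.1  0.4] gap 0.0948 ff 0.0
```

View pics/pre.png

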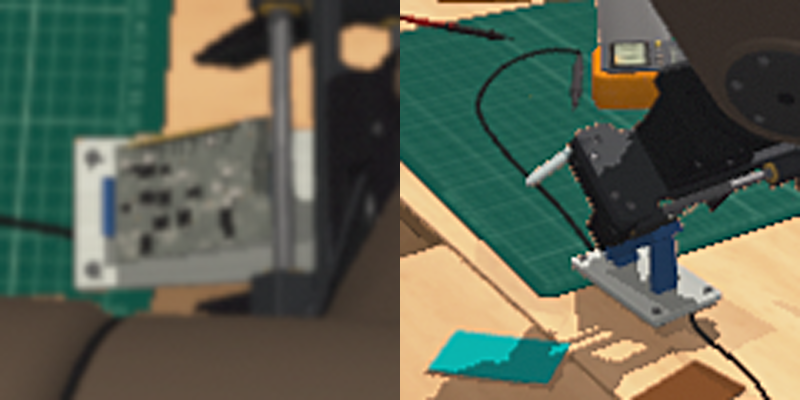

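The fingers straddle the board evenly: tips near (210,50) and (210,300) in the left half, with the board centred near (185,185). I'll advance and close.

```bash
python3 -m inch '[{"dp":[0,0,0.65],"angular":[0,0,0],"grip":1},{"dp":[0,0,0.65],"angular":[0,0,0],"grip":1},{"dp":[0,0,0.65],"angular":[0,0,0],"grip":1},{"dp":[0,0,0],"angular":[0,0,0],"grip":0.2},{"dp":[0,0,0],"angular":[0,0,0],"grip":-0.2},{"dp":[0,0,0],"angular":[0,0,0],"grip":-0.4},{"dp":[0,0,0],"angular":[0,0,0],"grip":-0.4},{"dp":[0,0,0],"angular":[0,0,0],"grip":-0.4},{"dp":[0,0,0],"angular":[0,0,0],"grip":-0.4}]' 25
python3 -c "
from h import *
b=base(RC);go(*pose(b[0],b[1],.05,-50))"
```

```text
clock: 6.7
eef_pos: [0.5644, 0.1941, 0.0963]
tool_rot: [-1.782, -1.844, -0.647]
wrist_force: [-0.2, -0.9, 2.6]
finger_gap: 0.05
finger_force: 25.0
clock 6.7 rot units [ 0.0001  0.0003 -0.0002] deg 0.1
world shift [-0.0001  0.0001 -0.0012] dp now-axes [-0.03 -0.    0.05] dp after-turn axes [-0.03 -0.    0.05]
q [ 0.01  0.76  1.87  1.02  0.85 -0.85] F [-0.2 -0.9  2.6] gap 0.05 ff 25.0
```

```bash
python3 -m inch '[{"dp":[0.32,0,-0.38],"angular":[0,0,0],"grip":-0.4},{"dp":[0.64,0,-0.77],"angular":[0,0,0],"grip":-0.4},{"dp":[0.64,0,-0.77],"angular":[0,0,0],"grip":-0.4},{"dp":[0.64,0,-0.77],"angular":[0,0,0],"grip":-0.4},{"dp":[0.64,0,-0.77],"angular":[0,0,0],"grip":-0.4},{"dp":[0.64,0,-0.77],"angular":[0,0,0],"grip":-0.4},{"dp":[0.64,0,-0.77],"angular":[0,0,0],"grip":-0.4},{"dp":[0.64,0,-0.77],"angular":[0,0,0],"grip":-0.4},{"dp":[0.64,0,-0.77],"angular":[0,0,0],"grip":-0.4},{"dp":[0.64,0,-0.77],"angular":[0,0,0],"grip":-0.4},{"dp":[0,0,0],"angular":[0,0,0],"grip":-0.4}]'
python3 -c "
from h import *
p,d=arm.snapshot('top')
q,e=arm.snapshot('scene')
a=cv2.resize(p[190:310,140:260],(400,400),interpolation=2)
c=cv2.resize(q[80:260,200:380],(400,400),interpolation=2)
cv2.imwrite('pics/lift.png',np.hstack([a,c])[:,:,::-1])
b=base(EC);go(*pose(b[0]+[0,0.002],b[1]+.01,.168,-130))"
```

```text
clock: 8.07
eef_pos: [0.5647, 0.1936, 0.2879]
tool_rot: [-1.782, -1.846, -0.65]
wrist_force: [-0.1, -0.5, -0.4]
finger_gap: 0.0497
finger_force: 25.0
clock 8.175 rot units [-2.000e-04 -4.441e-01 -4.000e-04] deg 79.9
world shift [-0.0052 -0.2575 -0.0729] dp now-axes [-12.2   -0.7   -5.46] dp after-turn axes [-7.51 -0.72 11.06]
q [ 0.01  0.48  1.75  0.8   1.1  -0.47] F [-0.2  0.4 -1.2] gap 0.0496 ff 25.0
```

View pics/lift.png

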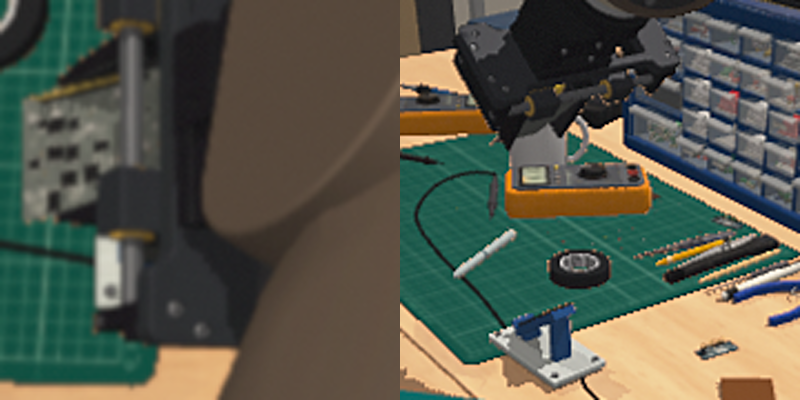

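The board is held firmly and the rest is empty. I'll turn it here, clear of the oscilloscope, then traverse.

```bash
python3 -m inch '[{"dp":[0,0,0],"angular":[0,-0.0444,0],"grip":-0.4},{"dp":[0,0,0],"angular":[0,-0.0444,0],"grip":-0.4},{"dp":[0,0,0],"angular":[0,-0.0444,0],"grip":-0.4},{"dp":[0,0,0],"angular":[0,-0.0444,0],"grip":-0.4},{"dp":[0,0,0],"angular":[0,-0.0444,0],"grip":-0.4},{"dp":[0,0,0],"angular":[0,-0.0444,0],"grip":-0.4},{"dp":[0,0,0],"angular":[0,-0.0444,0],"grip":-0.4},{"dp":[0,0,0],"angular":[0,-0.0444,0],"grip":-0.4},{"dp":[0,0,0],"angular":[0,-0.0444,0],"grip":-0.4},{"dp":[0,0,0],"angular":[0,-0.0444,0],"grip":-0.4},{"dp":[0,0,0],"angular":[0,0,0],"grip":-0.4}]'
python3 -c "
from h import *
b=base(EC);go(*pose(b[0]+[0,0.002],b[1]+.01,.168,-130))"
```

```text
clock: 9.55
eef_pos: [0.564, 0.1945, 0.2843]
tool_rot: [1.779, 1.848, -0.652]
wrist_force: [-0.2, 0.4, -0.6]
finger_gap: 0.0494
finger_force: 25.0
clock 9.55 rot units [-0.0009 -0.0001  0.001 ] deg 0.3
world shift [-0.005  -0.2584 -0.0711] dp now-axes [-7.6  -0.7  11.02] dp after-turn axes [-7.6  -0.71 11.02]
q [ 0.42  0.57  1.57 -0.65  1.36  0.64] F [-0.2  0.4 -0.6] gap 0.0494 ff 25.0
```

```bash
python3 -m inch '[{"dp":[-0.4,-0.03,0.32],"angular":[0,0,0],"grip":-0.4},{"dp":[-0.77,-0.06,0.64],"angular":[0,0,0],"grip":-0.4},{"dp":[-0.77,-0.06,0.64],"angular":[0,0,0],"grip":-0.4},{"dp":[-0.77,-0.06,0.64],"angular":[0,0,0],"grip":-0.4},{"dp":[-0.77,-0.06,0.64],"angular":[0,0,0],"grip":-0.4},{"dp":[-0.77,-0.06,0.64],"angular":[0,0,0],"grip":-0.4},{"dp":[-0.77,-0.06,0.64],"angular":[0,0,0],"grip":-0.4},{"dp":[-0.77,-0.06,0.64],"angular":[0,0,0],"grip":-0.4},{"dp":[-0.77,-0.06,0.64],"angular":[0,0,0],"grip":-0.4},{"dp":[-0.77,-0.06,0.64],"angular":[0,0,0],"grip":-0.4},{"dp":[-0.77,-0.06,0.64],"angular":[0,0,0],"grip":-0.4},{"dp":[-0.77,-0.06,0.64],"angular":[0,0,0],"grip":-0.4}]'
python3 -m inch '[{"dp":[-0.77,-0.03,0.64],"angular":[0,0,0],"grip":-0.4},{"dp":[0,0,0],"angular":[0,0,0],"grip":-0.4}]'
python3 -c "
from h import *
p,d=arm.snapshot('top')
q,e=arm.snapshot('scene')
np.savez('pl.npz',p=p,d=d,q=q,e=e)
a=cv2.resize(p[190:310,340:460],(400,400),interpolation=2)
c=cv2.resize(q[180:360,280:460],(400,400),interpolation=2)
cv2.imwrite('pics/over.png',np.hstack([a,c])[:,:,::-1])
b=base(EC);go(*pose(b[0]+[0,0.002],b[1]+.01,.168,-130))"
```

```text
clock: 11.05
eef_pos: [0.5586, -0.0386, 0.2875]
tool_rot: [1.781, 1.845, -0.648]
wrist_force: [-0.6, 0.2, -0.2]
finger_gap: 0.0501
finger_force: 25.0
clock: 11.3
eef_pos: [0.5586, -0.0588, 0.2876]
tool_rot: [1.783, 1.843, -0.649]
wrist_force: [0.4, -0.0, -0.4]
finger_gap: 0.0497
finger_force: 25.0
clock 11.4 rot units [-0.0005 -0.0002 -0.0004] deg 0.1
world shift [ 0.0004 -0.0064 -0.0744] dp now-axes [2.14 0.01 3.06] dp after-turn axes [2.15 0.01 3.06]
q [ 0.    0.45  1.78 -0.83  1.06  0.45] F [-0.1  0.2 -0.2] gap 0.0495 ff 25.0
```

View pics/over.png

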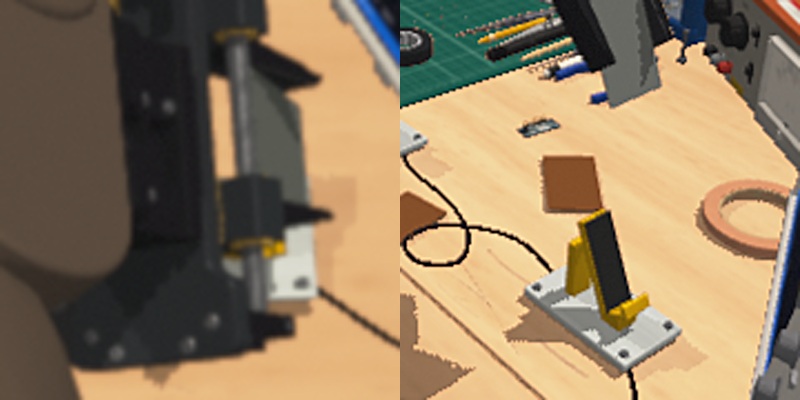

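The solder side now faces out above the easel. I'll check the held board's plane and edges from the scene depth.

```bash
python3 - <<'E'
from h import *
f=np.load('pl.npz');e=f['e'];q=f['q'].astype(int)
vv,uu=np.mgrid[165:235,360:410];uv=np.c_[uu.ravel(),vv.ravel()];W=world('scene',e,uv)
b,y,_=base(EC);y+=.01;b=b+[0,.002]
L=R.from_rotvec([0,0,-y]).apply(W-np.r_[b,0])
m=(L[:,2]>.08)&(L[:,2]<.26)&(abs(L[:,0])<.05)&(abs(L[:,1])<.06);X=L[m]
# expected board frame: roll -115
B=R.from_euler('x',-115,degrees=True)
s=arm.sense();g=R.from_rotvec([0,0,-y]).apply(s['eef_pos']+.059*R.from_rotvec(s['tool_rot']).as_matrix()[:,2]-np.r_[b,0]);print('grasp in easel',g)
D=B.inv().apply(X-g);k=abs(D[:,2])<.008;print(m.sum(),k.sum())
P=X[k];c=P.mean(0);n=np.linalg.svd(P-c,full_matrices=False)[2][2];n*=np.sign(n[1]);print('normal',n,'tilt below level',np.degrees(np.arcsin(-n[2])))
print('board-frame ranges',np.percentile(D[k],[1,50,99],axis=0).round(4))
# easel rib and ledge, front view
vv,uu=np.mgrid[270:350,330:410];W=world('scene',e,np.c_[uu.ravel(),vv.ravel()])
L=R.from_rotvec([0,0,-y]).apply(W-np.r_[b,0]);m=(L[:,2]>.04)&(L[:,2]<.09)&(L[:,1]>0)&(L[:,1]<.025)&(abs(L[:,0])<.03);P=L[m]
D=B.inv().apply(P-[0,0,.068]);k=abs(D[:,2]-.0046)<.006;print('rib: dist (exp .0046)',np.median(D[k,2]),'x range',np.percentile(D[k,0],[2,98]),k.sum())
E
```

```text
grasp in easel [-2.07999507e-04  6.44114525e-03  2.42374235e-01]
1522 1270
normal [ 0.01704923  0.91232238 -0.40911758] tilt below level 24.14941471673331
board-frame ranges [[-0.0342 -0.0183 -0.0075]
 [ 0.0003  0.0116 -0.0009]
 [ 0.0258  0.0464  0.0054]]
rib: dist (exp .0046) 8.561099967546285e-05 x range [-0.01548151  0.00988798] 205
```

The board sits at 24° with about 2 mm of slip. The scene depth puts the easel about 4–5 mm further to −y than my corner estimate. I'll correct for that and come down parallel to the rib with 3 mm clearance.

```bash
cat >> h.py <<'E'
def seat(up,off=-.003,yaw=.033):
    o=np.array([.5585,-.106,.068]);B=R.from_euler('zx',[np.degrees(yaw),-115],degrees=True) if 0 else R.from_rotvec([0,0,yaw])*R.from_euler('x',-115,degrees=True)
    g=o+B.apply([0,-.002-up,off]);return pose(g[:2],yaw,g[2],-130)
E
python3 -c "
from h import *
go(*seat(.05));go(*seat(0))"
```

```text
clock 11.4 rot units [ 0.0001 -0.0002  0.0004] deg 0.1
world shift [-0.0021  0.0087 -0.126 ] dp now-axes [ 4.38 -0.09  4.55] dp after-turn axes [ 4.38 -0.09  4.55]
q [ 0.    0.45  1.78 -0.83  1.06  0.45] F [-0.1  0.2 -0.2] gap 0.0495 ff 25.0
clock 11.4 rot units [ 0.0001 -0.0002  0.0004] deg 0.1
world shift [-0.0014 -0.0125 -0.1713] dp now-axes [ 5.03 -0.09  6.96] dp after-turn axes [ 5.03 -0.09  6.96]
q [ 0.    0.45  1.78 -0.83  1.06  0.45] F [-0.1  0.2 -0.2] gap 0.0495 ff 25.0
```

```bash
python3 -m inch '[{"dp":[0.55,-0.01,0.57],"angular":[0,0,0],"grip":-0.4},{"dp":[0.55,-0.01,0.57],"angular":[0,0,0],"grip":-0.4},{"dp":[0.55,-0.01,0.57],"angular":[0,0,0],"grip":-0.4},{"dp":[0.55,-0.01,0.57],"angular":[0,0,0],"grip":-0.4},{"dp":[0.55,-0.01,0.57],"angular":[0,0,0],"grip":-0.4},{"dp":[0.55,-0.01,0.57],"angular":[0,0,0],"grip":-0.4},{"dp":[0.55,-0.01,0.57],"angular":[0,0,0],"grip":-0.4},{"dp":[0.53,-0.02,0.56],"angular":[0,0,0],"grip":-0.4},{"dp":[0,0,0],"angular":[0,0,0],"grip":-0.4},{"dp":[0,0,0],"angular":[0,0,0],"grip":-0.4}]'
python3 -c "
from h import *
go(*seat(0))
q,e=arm.snapshot('scene')
cv2.imwrite('pics/near.png',cv2.resize(q[240:360,310:430],(600,600),interpolation=2)[:,:,::-1])"
```

```text
clock: 12.65
eef_pos: [0.5567, -0.0487, 0.1618]
tool_rot: [1.781, 1.844, -0.648]
wrist_force: [0.1, -0.3, -0.7]
finger_gap: 0.0493
finger_force: 25.0
clock 12.65 rot units [ 0.0003 -0.0001  0.0005] deg 0.1
world shift [ 0.0006 -0.0213 -0.0455] dp now-axes [ 0.65 -0.01  2.43] dp after-turn axes [ 0.65 -0.01  2.43]
q [ 0.02  0.63  1.88 -0.97  0.89  0.72] F [ 0.1 -0.3 -0.7] gap 0.0493 ff 25.0
```

View pics/near.png

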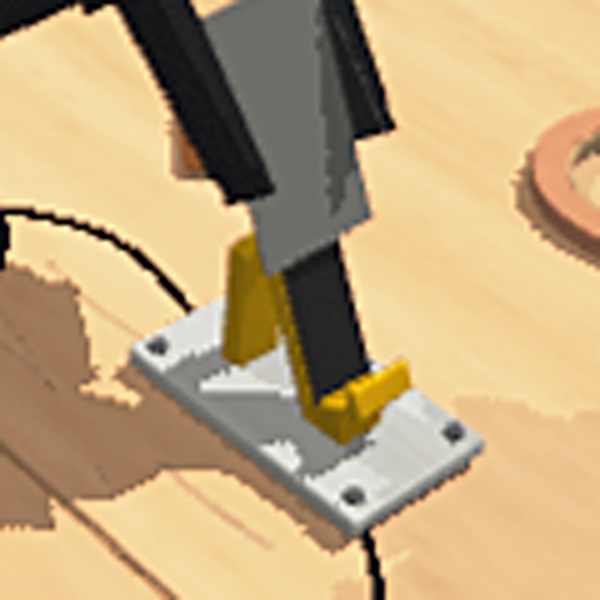

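The board is in front of the rib and centred over it: its low edge is near (312,245) and the strip near (315,260). Descending along the rib.

```bash
python3 -m inch '[{"dp":[0.1,0,0.36],"angular":[0,0,0],"grip":-0.4},{"dp":[0.1,0,0.36],"angular":[0,0,0],"grip":-0.4},{"dp":[0.1,0,0.36],"angular":[0,0,0],"grip":-0.4},{"dp":[0.1,0,0.36],"angular":[0,0,0],"grip":-0.4},{"dp":[0.1,0,0.36],"angular":[0,0,0],"grip":-0.4},{"dp":[0.05,0,0.2],"angular":[0,0,0],"grip":-0.4},{"dp":[0,0,0],"angular":[0,0,0],"grip":-0.4},{"dp":[0,0,0],"angular":[0,0,0],"grip":-0.4}]'
python3 -c "
from h import *
go(*seat(0))"
```

```text
clock: 13.7
eef_pos: [0.5572, -0.0659, 0.124]
tool_rot: [1.781, 1.845, -0.648]
wrist_force: [0.4, -0.4, -0.4]
finger_gap: 0.0498
finger_force: 25.0
clock 13.7 rot units [ 0.0003 -0.0001  0.0005] deg 0.1
world shift [ 0.0001 -0.0041 -0.0077] dp now-axes [ 0.09 -0.    0.43] dp after-turn axes [ 0.09 -0.    0.43]
q [-0.01  0.7   1.9  -1.05  0.83  0.8 ] F [ 0.4 -0.4 -0.4] gap 0.0498 ff 25.0
```

```bash
python3 -m inch '[{"dp":[0.03,0,0.11],"angular":[0,0,0],"grip":-0.4},{"dp":[0.03,0,0.11],"angular":[0,0,0],"grip":-0.4},{"dp":[0.02,0,0.11],"angular":[0,0,0],"grip":-0.4},{"dp":[0,0,0],"angular":[0,0,0],"grip":-0.4},{"dp":[0,0,0],"angular":[0,0,0],"grip":-0.4}]'
python3 -c "
from h import *
go(*seat(0))"
```

```text
clock: 14.32
eef_pos: [0.5573, -0.0689, 0.1178]
tool_rot: [1.781, 1.845, -0.648]
wrist_force: [0.3, -0.3, -0.2]
finger_gap: 0.0497
finger_force: 25.0
clock 14.325 rot units [ 0.0002 -0.0002  0.0005] deg 0.1
world shift [ 0.     -0.001  -0.0015] dp now-axes [0.01 0.   0.09] dp after-turn axes [0.01 0.   0.09]
q [-0.02  0.71  1.9  -1.06  0.83  0.81] F [ 0.3 -0.3 -0.2] gap 0.0497 ff 25.0
```

Still no contact, so I'll creep down in small steps while watching the force.

```bash
python3 -m inch '[{"dp":[0.03,0,0.1],"angular":[0,0,0],"grip":-0.4},{"dp":[0,0,0],"angular":[0,0,0],"grip":-0.4}]'; python3 -m inch '[{"dp":[0.02,0,0.08],"angular":[0,0,0],"grip":-0.4},{"dp":[0,0,0],"angular":[0,0,0],"grip":-0.4}]'
python3 -c "
from h import *
go(*seat(0))
q,e=arm.snapshot('scene');np.savez('c.npz',q=q,e=e)
cv2.imwrite('pics/c.png',cv2.resize(q[240:360,310:430],(600,600),interpolation=2)[:,:,::-1])"
```

```text
clock: 14.58
eef_pos: [0.5573, -0.0698, 0.1157]
tool_rot: [1.781, 1.845, -0.649]
wrist_force: [0.1, 0.1, -0.7]
finger_gap: 0.0495
finger_force: 25.0
clock: 14.82
eef_pos: [0.5573, -0.0701, 0.1153]
tool_rot: [1.781, 1.844, -0.648]
wrist_force: [-3.4, 7.7, 11.0]
finger_gap: 0.0498
finger_force: 25.0
clock 14.825 rot units [0.0005 0.0001 0.0004] deg 0.1
world shift [0.     0.0001 0.0009] dp now-axes [-0.03  0.   -0.04] dp after-turn axes [-0.03  0.   -0.04]
q [-0.02  0.71  1.91 -1.07  0.82  0.82] F [-3.4  7.7 11. ] gap 0.0498 ff 25.0
```

View pics/c.png

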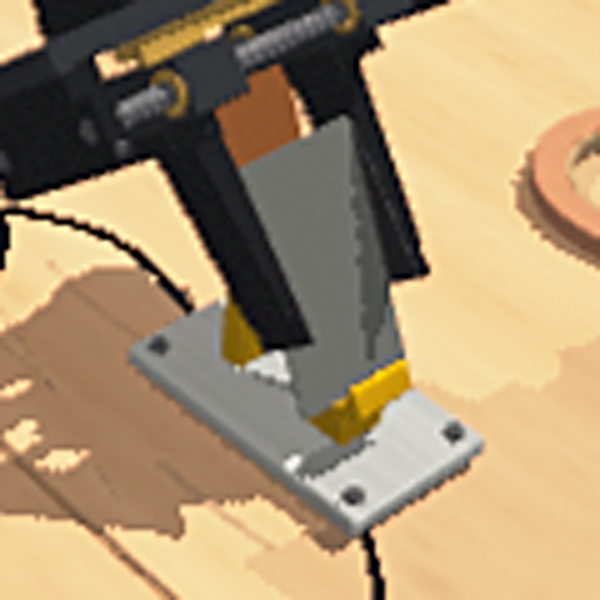

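The force of 13 N, pointing up along the rib, shows the board's low edge is on the ledge behind the lip. I'll ease off, nudge it toward the rib, and release gently.

```bash
python3 -m inch '[{"dp":[0.04,0,-0.06],"angular":[0,0,0],"grip":-0.4},{"dp":[0.06,0,-0.015],"angular":[0,0,0],"grip":-0.4},{"dp":[0,0,0],"angular":[0,0,0],"grip":-0.4}]'; python3 -c "
from h import *
go(*seat(0))"
```

```text
clock: 15.25
eef_pos: [0.5574, -0.0687, 0.115]
tool_rot: [1.781, 1.842, -0.65]
wrist_force: [-0.2, -3.7, 7.7]
finger_gap: 0.0499
finger_force: 25.0
clock 15.25 rot units [0.0001 0.0005 0.0003] deg 0.1
world shift [-0.0001 -0.0012  0.0013] dp now-axes [-0.09 -0.01 -0.01] dp after-turn axes [-0.09 -0.01 -0.01]
q [-0.02  0.71  1.9  -1.07  0.83  0.82] F [-0.2 -3.7  7.7] gap 0.0499 ff 25.0
```

```bash
python3 -m inch '[{"dp":[0,0,0],"angular":[0,0,0],"grip":0.05},{"dp":[0,0,0],"angular":[0,0,0],"grip":0.1},{"dp":[0,0,0],"angular":[0,0,0],"grip":0.2},{"dp":[0,0,0],"angular":[0,0,0],"grip":0.4},{"dp":[0,0,0],"angular":[0,0,0],"grip":0.8},{"dp":[0,0,0],"angular":[0,0,0],"grip":0.8}]' 5; python3 -c "
from h import *
go(*seat(0))
q,e=arm.snapshot('scene')
cv2.imwrite('pics/rel.png',cv2.resize(q[240:360,310:430],(600,600),interpolation=2)[:,:,::-1])"
```

```text
clock: 16.0
eef_pos: [0.5572, -0.068, 0.1142]
tool_rot: [1.781, 1.845, -0.648]
wrist_force: [0.2, -0.3, -0.2]
finger_gap: 0.0811
finger_force: 0.0
clock 16.0 rot units [ 0.0002 -0.0002  0.0006] deg 0.1
world shift [ 0.0001 -0.002   0.0021] dp now-axes [-0.14  0.   -0.02] dp after-turn axes [-0.14  0.   -0.02]
q [-0.02  0.71  1.91 -1.07  0.82  0.82] F [ 0.2 -0.3 -0.2] gap 0.0811 ff 0.0
```

View pics/rel.png

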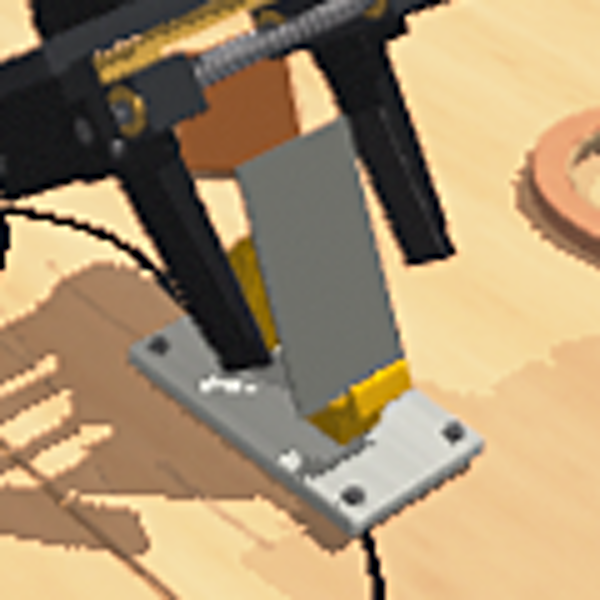

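The board stands on the ledge, centred and leaning on the rib, with the fingers clear of both edges. I'll retreat along the tool axis (up and to +y), then check the depth.

```bash
python3 -m inch '[{"dp":[0,0,-0.5],"angular":[0,0,0],"grip":1},{"dp":[0,0,-0.8],"angular":[0,0,0],"grip":1},{"dp":[0,0,-1],"angular":[0,0,0],"grip":1},{"dp":[0,0,-1],"angular":[0,0,0],"grip":1},{"dp":[0,0,-1],"angular":[0,0,0],"grip":1},{"dp":[0,0,-1],"angular":[0,0,0],"grip":1},{"dp":[0,0,-1],"angular":[0,0,0],"grip":1},{"dp":[0,0,0],"angular":[0,0,0],"grip":1},{"dp":[0,0,0],"angular":[0,0,0],"grip":1}]'; python3 - <<'E'
from h import *
q,e=arm.snapshot('scene')
cv2.imwrite('pics/fin.png',cv2.resize(q[240:360,310:430],(600,600),interpolation=2)[:,:,::-1])
vv,uu=np.mgrid[262:324,357:392];W=world('scene',e,np.c_[uu.ravel(),vv.ravel()])
L=R.from_rotvec([0,0,-.033]).apply(W-[.5585,-.106,0]);D=R.from_euler('x',-115,degrees=True).inv().apply(L-[0,0,.068])
k=(abs(D[:,2])<.012)&(abs(D[:,0])<.035)&(abs(D[:,1])<.06);P=L[k];n=np.linalg.svd(P-P.mean(0),full_matrices=False)[2][2]
print(k.sum(),'below level',np.degrees(np.arcsin(abs(n[2]))),np.percentile(D[k],[2,50,98],axis=0).round(4))
E
```

```text
clock: 17.18
eef_pos: [0.5543, 0.0128, 0.2105]
tool_rot: [1.781, 1.845, -0.649]
wrist_force: [-0.6, -0.0, 0.0]
finger_gap: 0.095
finger_force: 0.0
1266 below level 25.1621207537216 [[-0.0245 -0.041  -0.0038]
 [-0.0015  0.0018 -0.0018]
 [ 0.0239  0.046   0.0003]]
```

View pics/fin.png

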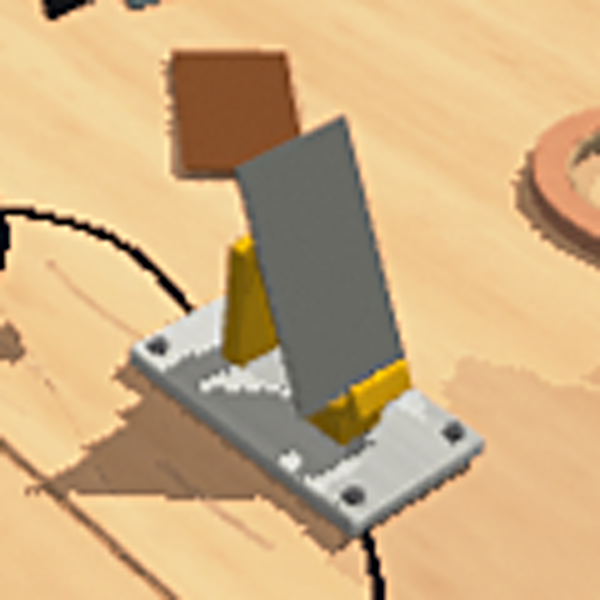

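The board is seated: solder side out, tilted 25°, and within about 3 mm of the nominal place. The hand is clear.

```bash
python3 -c "
from cell import arm
print(arm.hand_in())"
```

```text
the job is handed in; nothing more can be done
None
```

The larger board is on the easel ledge, centred and leaning on the rib with its solder side out. The last depth check put it at 25° and within about 3 mm of the seated place. The arm never went near the green module, and I handed the job in at about 17 s; the hand-in returned no verdict.

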